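# Shift the coil winder into slow gear

## Task

Put the hand coil winder into its slow gear: pull the locking slide clear of the crank shaft, push the crank shaft fully home towards the bobbin end, and push the locking slide fully back in so that it locks the shaft there. Do not force the gear teeth: if they clash, keep only a light push on the crank and rock it a little to and fro until they slip into mesh. Leave the other things on the bench where they are.

Things in the scene. Friction and masses are not known exactly. Their poses are not given: they have to be found in the camera images.
- winder: Two-speed hand coil winder of grey cast metal, fixed, 230 x 330 x 190 mm. Origin under the base, below the crank shaft, on the 2 mm mat. +y runs along the crank shaft from the crank (-y end) to the bobbin (+y end); -x is the operator's side; z up. Crank shaft at x = 0 and parallel winding spindle at x = 54 mm, both 110 mm above the origin, between side plates (y = -55 to 55 mm, 138 mm high).
- gear_mesh (a point): Where the slow gears mesh: fixed on the winder at x = 18, y = 20, z = 110 mm. The small gear (42 mm) on the crank shaft slides along +y into the large gear (78 mm) on the spindle. The spindle is held by a felt brake (0.3 N m) at an unknown angle, so teeth often meet end to end; at over 20 N they are being forced. Lightly pushed (5 to 10 N) teeth slide on one another as the crank is rocked.
- crank_grip (a point): Middle of the crank handle: black cylinder 18 mm across, 64 mm long, along the winder's y, 70 mm from the shaft's axis, at y = -146 mm in neutral; at the start roughly above the shaft, 180 mm high, free above and on both sides. It is one piece with the crank and gears: pushed along +y it slides the shaft, moved sideways it turns the shaft (0.09 N m of friction; it stays where it is left).
- keeper_knob (a point): Middle of the locking slide's upright black knob, 16 mm across, 21 mm tall, on a thin stem, 145 mm above the winder's origin, at x = -98, y = -80 mm when locked. The slide is a steel bar 6 mm thick along the winder's x whose tip stands between 36 mm collars of the crank shaft. It runs straight along x in a guide post (128 mm high), with 2 N of friction, and stays where it is left.
- shaft (a joint): Position of the crank shaft along the winder's y (m): 0 = neutral (at the start), 0.0145 = end stop, fully home in slow gear; negative = towards fast gear. From 0.004 the teeth enter, or clash end to end. 2 N of friction; it stays where it is left. Short of 0.012 the locking slide meets a collar and cannot go in.
- keeper (a joint): Position of the locking slide (m): 0 = fully in, the shaft locked (it can then move only 2 mm); grows as the slide is pulled along the winder's -x; clear of the collars from 0.0095; 0.018 = fully out.
- crank (a joint): Angle of the crank about the winder's y (rad): 0 = handle straight above the shaft, positive leans to the winder's +x; within 0.18 at the start; turns without end. The small gear has 9 teeth (0.70 rad apart), so rocking up to 0.4 rad either way from where it clashes finds a gap; a meshed tooth has about 0.1 rad of play.
- spindle_head: The winding spindle's fixed bearings and felt brake, carrying the spindle with its two gears and the bobbin being wound (48 mm across, at its +y end). Origin on the spindle's axis, 110 mm above the winder's origin, at x = +54 mm; its axes are the winder's and do not turn with the spindle. Not to be handled.
- bobbin: Bystander: empty black bobbin standing on its flange, 48 mm across, 40 mm tall, beside the winder. Origin under it.
- spool: Bystander: spool of copper wire, 68 mm across, 52 mm tall. Origin under it.
- driver: Bystander: screwdriver, 160 mm long, lying near the bobbin end. Origin under its middle.
- flux: Bystander: small jar, 44 mm across, 50 mm tall. Origin under it.
- phone: Bystander: opened phone, 72 x 146 x 8 mm, lying flat. Origin under it.
- meter: Bystander: multimeter, 150 x 78 x 36 mm, lying flat. Origin under it.
- tweezers: Bystander: steel tweezers, 120 mm long, lying. Origin under them.

How it is judged:
By the outcome, as a careful person would: the job done as asked, in the order asked, and still so for the second after the job is handed in, with the robot touching nothing.
It also fails if it takes over 64 s, if anything falls off the work surface, if the arm or the gripper's body presses on something with over 40 N, if the wrist force passes 120 N, or if a joint passes its speed limit or range.

## Robot

A 7-joint arm with a two-finger parallel gripper is mounted at the origin on the work surface. World frame = base frame: x ahead of the robot, y to its left, z up, the work surface at z = 0. Lengths are in m, angles in rad, forces in N, time in s.
With the tool pointing down it reaches from about 0.4 to 0.925 m from the base axis. Payload 4.1 kg.
Tool frame: the origin (TCP) lies midway between the tips of the shut fingers; the grasp point (between the pads) lies manip.grasp_offset behind it (manip.grasp_offset is the distance from the TCP to the grasp point, in m); z points along the fingers, y is the line along which they close (so a half turn about z gives the same grasp; the last joint's range is limited). The gripper opens to 85 mm and grips with 20 to 120 N. Pads are 22 mm wide; open, the fingers measure 114 mm over their backs; the gripper's body (76 mm by 85 mm) begins 54 mm behind the grasp point. The pads swing forward as they close: fully open they stand 13 mm farther back than shut.
Start: joints at [-0.099, 0.398, 0.045, 1.537, -0.019, 1.207, -0.051], TCP at [0.65, 0, 0.231] pointing down, gripper open.
Joint ranges: [-2.82, 2.82], [-0.49, 2.23], [-1.37, 1.46], [0, 2.46], [-1.36, 4.5], [0.23, 2], [-2.94, 2.94]. Speed limits (rad/s): [2.57, 2.57, 3.14, 3.14, 3.14, 3.14, 3.14].

## Interface

Orientations are given as a rotation vector (axis times angle).
In Python, from rig import manip gives the robot as it stands.
- The arm moves only by the tool arm_command, never from a script. Its argument "commands" is a list of rows, each a list of 2 entries, a list of its own where there are three numbers: the shift along the world's x, y, z in mm, then the turn, a rotation vector about the world's x, y, z in degrees. A call has 1 to 12 rows; each row shifts and turns the commanded pose from where the row before left it; what a row does not reach is not made up. A row lasts 1/10 s, in which the tool goes at most 50 mm and 8.59 degrees, less where a joint would pass 70% of its speed; a pose out of reach is approached as far as the arm can. A call is refused whole if a number of a shift passes 50 or a number of a turn 8.59, either way. A call with a gripper value outside its range is refused whole. "grip" is the finger opening in mm, from 0 to 85.4, set as the call begins (left out, the last holds). The fingers move at their own pace and stop on an object; "newtons" is the grip in N (left out, the last holds). Time passes only in rows, so rows that do not move let the fingers close. It gives the time, the measured TCP pose, the force, the opening and the grip force at its end, in the units of the state.
- manip.get_obs(): the state, without advancing time (a new reading comes with each control period).
- manip.snapshot(name): name is "scene" or "side" or "wrist"; returns (picture, depth): 384x512x3 uint8, blue, green, red; 384x512 float32, m along the optical axis (not along the pixel's ray), 0 where there is no reading.
- manip.camera_info(name): a dict with "fov_y" (degrees; the focal length in pixels is half the picture's height over the tangent of half this angle, whatever the lens; pixels are square), "cx", "cy" (the principal point, pixels), "dist" ([k1, k2, p1, p2, k3] as OpenCV has them; the pictures are not rectified), "R" (3x3) and "t" (3): a world point X has camera coordinates R X + t. Camera axes: x right, y down, z forward; pixel columns grow to the right and rows downward; lengths in m; the calibration is good to about 2 mm. A picture is of the moment at which its call begins: read the wrist's pose just before it. camera_info takes no time and is no camera call; for the wrist camera it gives the pose at the moment of the call.
- manip.hand_in(): hands the job in; it is judged then, once.
Trained networks look in the newest picture that a camera, given by its name, has taken for a name from the list of things; names that differ only in an ending like _2 or _b are one class to them, and where a whole thing is asked for, a point or a joint stands for the part that bears it (a point fixed in the world has none). Each returns a list of dicts, best first, with "score" (0 to 1); they miss things now and then, are a little off and sometimes report something else, mostly with a low value. They report only what shows in the picture. A call takes as long as a camera call.
- manip.spot_in(name, camera): "centre" ([x, y, z] in m, in world coordinates, good to about 4 mm: the middle of the surface that is visible of it).
The state is a dict: "t": time; "q": joint angles; "joint_vel": joint speeds; "effort": joint torques, N m; "position": TCP position; "orientation": TCP orientation; "ft_force": force on the tool from outside, world axes, zero at the start; "torque": the same for the moment, N m; "gripper_width": opening from 0.0 (shut) to 1.0 (fully open); "finger_force": force on a finger pad.
Only numpy, scipy, OpenCV 4.12 (cv2) and the standard library are available. Lean on these libraries where they do the work, as an engineer would, in place of code of your own. Each camera call takes 0.05 s, during which the arm holds its last target. There are 200 camera calls.

## Working session

There is one attempt and no reset: what is moved stays moved. The work goes in short steps, Python scripts to look and compute and a tool call to move; the robot and the scene stay as the last step left them, time stands still between calls to the robot, and variables do not carry over. Pictures are saved under pics/ and viewed, at most 10 in all, crops included, and the job is handed in when it is done.

Besides the shell and the picture viewer there is one more tool, called after "Call:" as name([rows], argument=value, ...), one row to a line, values as JSON. arm_command: Moves the arm, as the interface text tells. Its arguments: {"type":"object","properties":{"commands":{"type":"array","items":{"type":"array"}},"grip":{"type":"number"},"newtons":{"type":"number"}},"required":["commands"]}

```bash
mkdir -p pics; ls
python3 - <<'E'
from rig import manip
import cv2,numpy as np
print(manip.grasp_offset)
o=manip.get_obs();print(o['t'],o['position'],o['orientation'],o['ft_force'])
ims=[]
for c in("scene","side"):
    p,d=manip.snapshot(c);ims.append(p);np.save(c+"_d.npy",d);cv2.imwrite(f"pics/{c}0.png",p)
    for n in("winder","crank_grip","keeper_knob","spindle_head"):
        print(c,n,[(np.round(r['centre'],3).tolist(),round(r['score'],2)) for r in manip.spot_in(n,c)[:2]])
cv2.imwrite("pics/a.png",cv2.resize(np.vstack(ims),None,fx=.78,fy=.78))
E
```

```text
pics
0.0187
0.0 [6.49368549e-01 1.04779632e-05 2.30264619e-01] [-2.22043078 -2.22064533  0.00231322] [ 0.0035634  -0.07529756  0.05730524]
scene winder [([0.6, 0.035, 0.092], 0.74)]
scene crank_grip [([0.586, -0.037, 0.147], 0.89), ([0.612, 0.39, 0.054], 0.46)]
scene keeper_knob [([0.582, -0.024, 0.126], 0.32)]
scene spindle_head [([0.604, 0.17, 0.124], 0.96)]
side winder [([0.549, 0.108, 0.075], 0.97), ([0.538, 0.272, 0.02], 0.54)]
side crank_grip [([0.572, 0.058, 0.132], 0.76)]
side keeper_knob []
side spindle_head [([0.595, 0.167, 0.126], 0.67), ([0.566, 0.058, 0.129], 0.17)]
```

View pics/a.png

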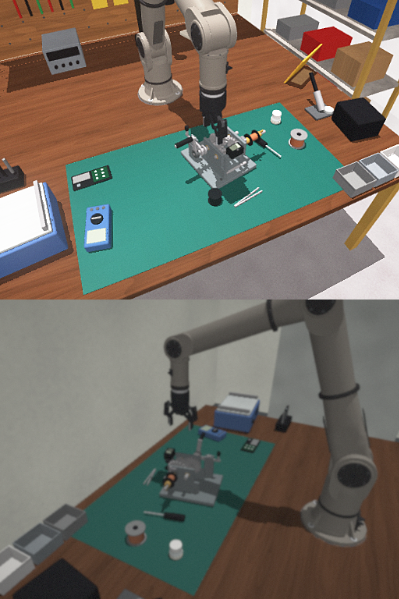

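Run:
```python
import cv2,numpy as np
a=cv2.imread("pics/scene0.png")[140:270,210:380]
b=cv2.imread("pics/side0.png")[125:265,180:320]
a=cv2.resize(a,(785//2*1,300),interpolation=cv2.INTER_CUBIC);b=cv2.resize(b,(400,400),interpolation=cv2.INTER_CUBIC)
a=cv2.resize(cv2.imread("pics/scene0.png")[140:270,210:340],(400,400),interpolation=cv2.INTER_CUBIC)
cv2.imwrite("pics/b.png",np.hstack([a,b]))
```

```text
(no output)
```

View pics/b.png

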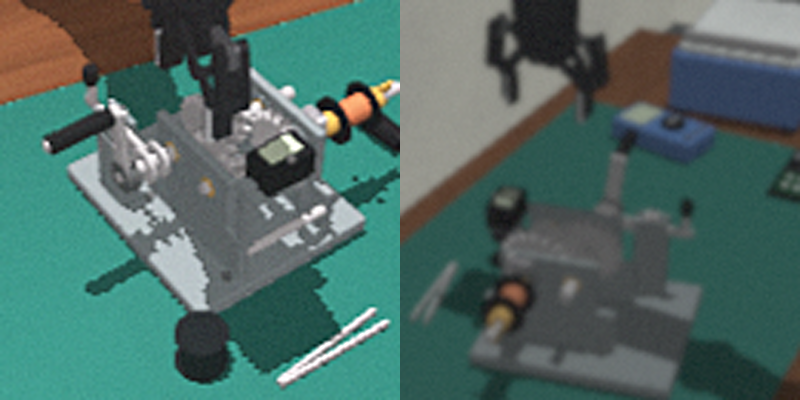

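```bash
cat > h.py <<'E'
from rig import manip
import cv2,numpy as np
def dep(c,uv,d,ci=None):
    ci=ci or manip.camera_info(c);f=192/np.tan(np.radians(ci['fov_y'])/2)
    K=np.array([[f,0,ci['cx']],[0,f,ci['cy']],[0,0,1.]])
    uv=np.atleast_2d(uv).astype(float)
    n=cv2.undistortPoints(uv[:,None],K,np.array(ci['dist']))[:,0]
    z=d[uv[:,1].astype(int),uv[:,0].astype(int)]
    X=np.c_[n*z[:,None],z]
    return (X-np.array(ci['t']))@np.array(ci['R'])
E
python3 - <<'E'
from h import *
def blob(c,box,mx):
    d=np.load(c+"_d.npy");p=cv2.imread(f"pics/{c}0.png")
    u0,v0,u1,v1=box
    vv,uu=np.mgrid[v0:v1,u0:u1];m=(p[v0:v1,u0:u1].max(2)<mx)&(d[v0:v1,u0:u1]>0)
    return dep(c,np.c_[uu[m],vv[m]],d)
for c,b,mx,zr in (("scene",(222,170,252,195),60,(.13,.25)),("scene",(232,158,248,172),60,(.12,.2)),("side",(270,190,290,205),60,(.1,.2)),("side",(250,168,268,190),60,(.13,.25))):
    X=blob(c,b,mx);X=X[(X[:,2]>zr[0])&(X[:,2]<zr[1])]
    print(c,b,len(X),np.round(np.median(X,0),3),np.round(X.min(0),3),np.round(X.max(0),3))
    if len(X)>5:
        print('  dir',np.round(np.linalg.svd(X-X.mean(0))[2][0],3))
# whole winder points scene base: points of z 0.01-0.03
for c in("scene","side"):
    d=np.load(c+"_d.npy");vv,uu=np.mgrid[120:280,170:360];X=dep(c,np.c_[uu.ravel(),vv.ravel()],d)
    for lo,hi in((.008,.024),(.125,.147)):
        Y=X[(X[:,2]>lo)&(X[:,2]<hi)&(np.abs(X[:,0]-.6)<.22)&(np.abs(X[:,1]-.06)<.25)]
        if len(Y)>4:print(c,lo,len(Y),cv2.minAreaRect((Y[:,:2]*1000).astype(np.float32)))
E
```

```text
scene (222, 170, 252, 195) 131 [ 0.587 -0.076  0.189] [ 0.578 -0.106  0.178] [ 0.598 -0.047  0.194]
  dir [ 0.189 -0.982  0.011]
scene (232, 158, 248, 172) 30 [ 0.487 -0.031  0.153] [ 0.478 -0.037  0.142] [ 0.491 -0.024  0.16 ]
  dir [ 0.17  -0.258 -0.951]
side (270, 190, 290, 205) 23 [ 0.483 -0.023  0.149] [ 0.478 -0.028  0.139] [ 0.49  -0.018  0.159]
  dir [ 0.001 -0.021 -1.   ]
side (250, 168, 268, 190) 38 [ 0.583 -0.069  0.189] [ 0.574 -0.097  0.18 ] [ 0.594 -0.041  0.192]
  dir [-0.181  0.982  0.044]
scene 0.008 830 ((602.4658813476562, 68.68551635742188), (459.9490966796875, 357.34417724609375), 81.04641723632812)
scene 0.125 913 ((605.3525390625, 74.62730407714844), (286.7481689453125, 169.3958740234375), 71.83772277832031)
side 0.008 1174 ((564.0841064453125, 116.19502258300781), (382.5244445800781, 322.78497314453125), 23.12222671508789)
side 0.125 848 ((594.8800659179688, 84.02750396728516), (289.09881591796875, 149.1029815673828), 71.2507095336914)
```

Call:
arm_command([
  [[-20,-4,0],[0,0,3.6]],
  [[-35,-5,0],[0,0,3.6]],
  [[-35,-5,0],[0,0,3.5]],
  [[-35,-5,0],[0,0,0]],
  [[-25,-5,0],[0,0,0]],
  [[-15,-3,0],[0,0,0]],
  [[0,0,0],[0,0,0]],
  [[0,0,0],[0,0,0]],
], grip=50)

```text
t: 1.3
position: [0.4857, -0.0268, 0.2318]
orientation: [2.004, 2.418, 0.002]
ft_force: [0.2, 1.0, 0.6]
gripper_width: 0.584
finger_force: 0.0
```

Run:
```python
from h import *
o=manip.get_obs();print(o['t'],o['position'],o['orientation'],o['ft_force'])
ci=manip.camera_info("wrist");p,d=manip.snapshot("wrist");cv2.imwrite("pics/w1.png",p);np.save("w1d.npy",d)
import pickle;pickle.dump(ci,open("w1ci.pkl","wb"))
for n in("crank_grip","keeper_knob"):
    print(n,[(np.round(r['centre'],3).tolist(),round(r['score'],2)) for r in manip.spot_in(n,"wrist")[:2]])
```

```text
1.3 [ 0.48570782 -0.02682833  0.23181395] [2.00374259e+00 2.41803687e+00 2.02092584e-03] [0.19370924 0.97129791 0.58515204]
crank_grip [([0.57, 0.044, 0.14], 0.93)]
keeper_knob [([0.499, -0.021, 0.122], 0.75)]
```

View pics/w1.png

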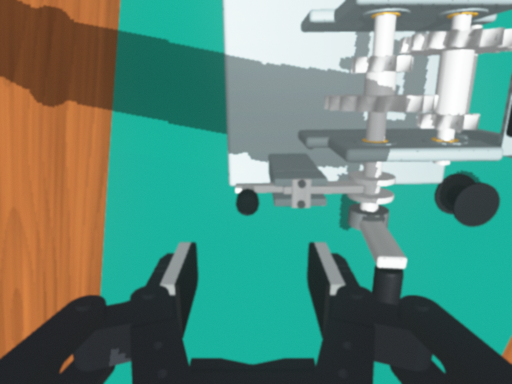

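Run:
```python
from h import *
import pickle
ci=pickle.load(open("w1ci.pkl","rb"));p=cv2.imread("pics/w1.png");d=np.load("w1d.npy")
vv,uu=np.mgrid[0:384,0:512];X=dep("wrist",np.c_[uu.ravel(),vv.ravel()],d,ci).reshape(384,512,3)
g=p.max(2)
def st(v0,v1,u0,u1,m):
    Y=X[v0:v1,u0:u1][m(g[v0:v1,u0:u1],X[v0:v1,u0:u1,2],d[v0:v1,u0:u1])];print(len(Y),np.round(np.median(Y,0),4),np.round(Y.min(0),3),np.round(Y.max(0),3));return Y
K=st(185,220,232,264,lambda g,z,d:(g<60)&(z>.14)&(z<.17))
H=st(260,310,370,405,lambda g,z,d:(g<60)&(z>.17)&(z<.2))
Y=st(175,200,236,400,lambda g,z,d:(z>.1)&(z<.122)) #bar
v=np.linalg.svd(Y[:,:2]-Y[:,:2].mean(0))[2][0];print('bar yaw',np.degrees(np.arctan(v[1]/v[0])))
Y=X[20:130,226:236].reshape(-1,3);Y=st(20,175,222,240,lambda g,z,d:(z>.009)&(z<.03)&(g>80))
# left edge of base: min u per row
E=[]
for r in range(5,175,5):
    c=[u for u in range(215,250) if .009<X[r,u,2]<.03]
    if c:E.append(X[r,c[0],:2])
E=np.array(E);v=np.linalg.svd(E-np.median(E,0))[2][0];print('edge yaw',np.degrees(np.arctan2(-v[0],v[1])),np.median(E,0))
Y=st(180,210,270,330,lambda g,z,d:(z>.122)&(z<.14)) # post
```

```text
380 [ 0.4837 -0.0256  0.1569] [ 0.477 -0.034  0.144] [ 0.49  -0.02   0.159]
550 [ 0.5752 -0.0536  0.1881] [ 0.57  -0.065  0.181] [ 0.59  -0.042  0.192]
1368 [ 0.5494 -0.0133  0.1178] [ 0.474 -0.034  0.101] [0.598 0.003 0.122]
bar yaw 11.277621306036437
2138 [0.4553 0.0412 0.0243] [ 0.435 -0.044  0.019] [0.476 0.104 0.027]
edge yaw -168.3911246915188 [0.44833007 0.04190362]
1201 [ 0.5236 -0.021   0.1283] [ 0.502 -0.035  0.122] [ 0.546 -0.008  0.134]
```

Call:
arm_command([
  [[-2,0,-15],[0,0,0.5]],
  [[0,0,-25],[0,0,0]],
  [[0,0,-25],[0,0,0]],
  [[0,0,-18],[0,0,0]],
  [[0,0,-8],[0,0,0]],
  [[0,0,-3],[0,0,0]],
  [[0,0,0],[0,0,0]],
], grip=40, newtons=30)

```text
t: 2.15
position: [0.4836, -0.0269, 0.1375]
orientation: [1.994, 2.428, 0.001]
ft_force: [0.8, 0.3, 0.3]
gripper_width: 0.472
finger_force: 0.0
```

Call:
arm_command([
  [[0,0,0],[0,0,0]],
  [[0,0,0],[0,0,0]],
  [[0,0,0],[0,0,0]],
  [[0,0,0],[0,0,0]],
  [[0,0,0],[0,0,0]],
  [[0,0,0],[0,0,0]],
], grip=0)

```text
t: 2.75
position: [0.4823, -0.0273, 0.1382]
orientation: [-1.994, -2.427, 0.001]
ft_force: [-3.8, -0.9, 5.4]
gripper_width: 0.164
finger_force: 29.3
```

Call:
arm_command([
  [[-3,-0.6,0],[0,0,0]],
  [[-3,-0.6,0],[0,0,0]],
  [[-3,-0.6,0],[0,0,0]],
  [[-3,-0.6,0],[0,0,0]],
  [[-3,-0.6,0],[0,0,0]],
  [[0,0,0],[0,0,0]],
  [[0,0,0],[0,0,0]],
])

```text
t: 3.45
position: [0.4683, -0.0301, 0.1381]
orientation: [1.994, 2.427, 0.001]
ft_force: [0.4, 0.8, 7.1]
gripper_width: 0.166
finger_force: 29.9
```

Call:
arm_command([
  [[-2,-0.4,0],[0,0,0]],
  [[0,0,0],[0,0,0]],
])

```text
t: 3.65
position: [0.4665, -0.0305, 0.1381]
orientation: [1.993, 2.426, 0.002]
ft_force: [1.3, -0.2, 7.0]
gripper_width: 0.169
finger_force: 29.9
```

Call:
arm_command([
  [[0,0,0],[0,0,0]],
  [[0,0,0],[0,0,0]],
  [[0,0,0],[0,0,0]],
  [[0,0,15],[0,0,0]],
  [[0,0,35],[0,0,0]],
  [[0,0,35],[0,0,0]],
  [[20,-6,15],[0,0,0]],
  [[30,-12,0],[0,0,0]],
  [[35,-13,0],[0,0,0]],
  [[20,-8,0],[0,0,0]],
  [[12,-4,0],[0,0,0]],
  [[0,0,0],[0,0,0]],
], grip=60)

```text
t: 4.85
position: [0.5833, -0.0737, 0.2364]
orientation: [-1.994, -2.426, 0.002]
ft_force: [-0.8, -0.3, -0.1]
gripper_width: 0.705
finger_force: 0.0
```

Run:
```python
from h import *
o=manip.get_obs();print(o['t'],o['position'],o['ft_force'])
ci=manip.camera_info("wrist");p,d=manip.snapshot("wrist");cv2.imwrite("pics/w2.png",p);np.save("w2d.npy",d)
vv,uu=np.mgrid[0:384,0:512];X=dep("wrist",np.c_[uu.ravel(),vv.ravel()],d,ci).reshape(384,512,3)
m=(p.max(2)<60)&(d>0)&(abs(X[...,0]-.583)<.03)&(abs(X[...,1]+.073)<.045)&(X[...,2]>.165)&(X[...,2]<.2)
H=X[m];print(len(H),np.round(np.median(H,0),4),H.min(0),H.max(0),'dir',np.linalg.svd(H-H.mean(0))[2][0])
m=(p.max(2)<60)&(d>0)&(abs(X[...,0]-.466)<.03)&(abs(X[...,1]+.03)<.03)&(X[...,2]>.14)&(X[...,2]<.17)
H=X[m]; print(len(H), len(H) and np.median(H,0))
```

```text
4.85 [ 0.58333267 -0.07374065  0.23639721] [-0.81956203 -0.33261777 -0.09963245]
2222 [ 0.5833 -0.066   0.1896] [ 0.57133628 -0.10387797  0.18212351] [ 0.59742156 -0.04210197  0.19258564] dir [ 0.22601423 -0.97411433  0.00433947]
537 [ 0.47168854 -0.03071184  0.15656013]
```

View pics/w2.png

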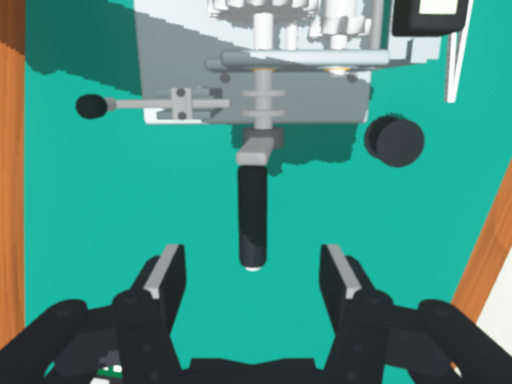

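Call:
arm_command([
  [[1,0,-15],[0,0,0]],
  [[0,0,-22],[0,0,0]],
  [[0,0,-20],[0,0,0]],
  [[0,0,-11],[0,0,0]],
  [[0,0,-5],[0,0,0]],
  [[0,0,0],[0,0,0]],
], newtons=20)

```text
t: 5.5
position: [0.5834, -0.0731, 0.1638]
orientation: [-1.993, -2.427, 0.001]
ft_force: [-0.1, 0.3, 0.6]
gripper_width: 0.702
finger_force: 0.0
```

Call:
arm_command([
  [[0,0,0],[0,0,0]],
  [[0,0,0],[0,0,0]],
  [[0,0,0],[0,0,0]],
  [[0,0,0],[0,0,0]],
  [[0,0,0],[0,0,0]],
  [[0,0,0],[0,0,0]],
  [[0,0,0],[0,0,0]],
], grip=0)

```text
t: 6.2
position: [0.5845, -0.0736, 0.165]
orientation: [1.993, 2.427, 0.001]
ft_force: [-0.8, -1.3, 5.0]
gripper_width: 0.2
finger_force: 21.5
```

Call:
arm_command([
  [[-0.2,1,0],[0,0,0]],
  [[-0.2,1,0],[0,0,0]],
  [[-0.2,1,0],[0,0,0]],
  [[-0.2,1,0],[0,0,0]],
  [[0,0,0],[0,0,0]],
])

```text
t: 6.7
position: [0.5838, -0.0704, 0.165]
orientation: [1.993, 2.426, 0.0]
ft_force: [-1.2, -2.4, 4.6]
gripper_width: 0.201
finger_force: 21.6
```

Call:
arm_command([
  [[-0.2,1,0],[0,0,0]],
  [[-0.2,1,0],[0,0,0]],
  [[0,0,0],[0,0,0]],
])

```text
t: 7.0
position: [0.5835, -0.0693, 0.165]
orientation: [1.993, 2.424, -0.001]
ft_force: [0.3, -3.4, 6.1]
gripper_width: 0.2
finger_force: 21.6
```

Call:
arm_command([
  [[-0.2,1,0],[0,0,0]],
  [[-0.2,1,0],[0,0,0]],
  [[0,0,0],[0,0,0]],
])

```text
t: 7.3
position: [0.5834, -0.0689, 0.1652]
orientation: [1.993, 2.422, -0.002]
ft_force: [1.7, -6.8, 4.4]
gripper_width: 0.203
finger_force: 21.6
```

Call:
arm_command([
  [[2,0.4,0.2],[0,0,0]],
  [[2,0.4,0.2],[0,0,0]],
  [[2,0.4,0.1],[0,0,0]],
  [[2,0.4,0],[0,0,0]],
  [[0,0,0],[0,0,0]],
])

```text
t: 7.8
position: [0.5885, -0.0682, 0.165]
orientation: [1.997, 2.425, -0.01]
ft_force: [-4.0, -6.3, 7.6]
gripper_width: 0.202
finger_force: 22.1
```

Call:
arm_command([
  [[2,0.4,0],[0,0,0]],
  [[2,0.4,0],[0,0,0]],
  [[2,0.4,0],[0,0,0]],
  [[0,0,0],[0,0,0]],
])

```text
t: 8.2
position: [0.5946, -0.067, 0.1645]
orientation: [1.997, 2.425, -0.01]
ft_force: [-3.5, -7.3, 5.2]
gripper_width: 0.203
finger_force: 22.1
```

Call:
arm_command([
  [[2,0.4,-0.1],[0,0,0]],
  [[2,0.4,-0.2],[0,0,0]],
  [[2,0.4,-0.2],[0,0,0]],
  [[0,0,0],[0,0,0]],
])

```text
t: 8.6
position: [0.6002, -0.0657, 0.1637]
orientation: [-1.997, -2.425, 0.011]
ft_force: [-2.9, -6.9, 4.6]
gripper_width: 0.195
finger_force: 22.2
```

Call:
arm_command([
  [[2,0.4,-0.3],[0,0,0]],
  [[2,0.4,-0.4],[0,0,0]],
  [[2,0.4,-0.4],[0,0,0]],
  [[0,0,0],[0,0,0]],
])

```text
t: 9.0
position: [0.6067, -0.0642, 0.1627]
orientation: [-1.996, -2.426, 0.01]
ft_force: [-3.0, -5.5, 3.5]
gripper_width: 0.201
finger_force: 22.0
```

Call:
arm_command([
  [[2,0.4,-0.5],[0,0,0]],
  [[2,0.4,-0.5],[0,0,0]],
  [[2,0.4,-0.6],[0,0,0]],
  [[0,0,0],[0,0,0]],
])

```text
t: 9.4
position: [0.613, -0.0626, 0.1611]
orientation: [1.996, 2.426, -0.009]
ft_force: [-1.3, -5.8, 3.1]
gripper_width: 0.201
finger_force: 21.9
```

Call:
arm_command([
  [[1.9,0.8,-0.7],[0,0,0]],
  [[1.9,0.8,-0.7],[0,0,0]],
  [[2,0.4,-0.8],[0,0,0]],
  [[0,0,0],[0,0,0]],
])

```text
t: 9.8
position: [0.6186, -0.0604, 0.1588]
orientation: [-1.996, -2.425, 0.009]
ft_force: [-1.9, -5.4, 3.0]
gripper_width: 0.2
finger_force: 21.8
```

Call:
arm_command([
  [[2,0.4,-0.9],[0,0,0]],
  [[2,0.4,-0.9],[0,0,0]],
  [[2,0.4,-1.0],[0,0,0]],
  [[0,0,0],[0,0,0]],
])

```text
t: 10.2
position: [0.6258, -0.0558, 0.1559]
orientation: [-1.993, -2.427, 0.002]
ft_force: [-3.4, -2.5, 1.9]
gripper_width: 0.201
finger_force: 21.0
```

Call:
arm_command([
  [[-0.2,1,0],[0,0,0]],
  [[-0.2,1,0],[0,0,0]],
  [[0,0,0],[0,0,0]],
])

```text
t: 10.5
position: [0.6253, -0.0535, 0.1561]
orientation: [-1.993, -2.427, 0.001]
ft_force: [-2.4, -2.7, -0.4]
gripper_width: 0.197
finger_force: 20.9
```

Call:
arm_command([
  [[-0.2,1,0],[0,0,0]],
  [[-0.2,1,0],[0,0,0]],
  [[0,0,0],[0,0,0]],
])

```text
t: 10.8
position: [0.6249, -0.0515, 0.1562]
orientation: [-1.993, -2.427, 0.001]
ft_force: [-2.7, -3.4, -1.7]
gripper_width: 0.202
finger_force: 20.8
```

Call:
arm_command([
  [[-0.2,1,0],[0,0,0]],
  [[-0.2,1,0],[0,0,0]],
  [[0,0,0],[0,0,0]],
])

```text
t: 11.1
position: [0.6245, -0.0496, 0.1562]
orientation: [-1.993, -2.427, 0.001]
ft_force: [-3.2, -2.8, -3.3]
gripper_width: 0.199
finger_force: 20.7
```

Call:
arm_command([
  [[-0.2,1,0],[0,0,0]],
  [[-0.2,1,0],[0,0,0]],
  [[0,0,0],[0,0,0]],
])

```text
t: 11.4
position: [0.6244, -0.0493, 0.1564]
orientation: [1.994, 2.426, -0.003]
ft_force: [-2.4, -6.1, -2.9]
gripper_width: 0.199
finger_force: 20.7
```

Call:
arm_command([
  [[-0.2,1,0],[0,0,0]],
  [[-0.1,0.6,0],[0,0,0]],
  [[0,0,0],[0,0,0]],
  [[0,0,0],[0,0,0]],
])

```text
t: 11.8
position: [0.6244, -0.0493, 0.1565]
orientation: [1.994, 2.424, -0.004]
ft_force: [-3.0, -8.2, -4.3]
gripper_width: 0.203
finger_force: 20.7
```

Call:
arm_command([
  [[0.3,-1.5,0],[0,0,0]],
  [[0.2,-1,0],[0,0,0]],
  [[0,0,0],[0,0,0]],
])

```text
t: 12.1
position: [0.6244, -0.0494, 0.1563]
orientation: [-1.994, -2.427, 0.002]
ft_force: [-3.8, -4.3, -2.7]
gripper_width: 0.202
finger_force: 20.7
```

Call:
arm_command([
  [[0,0,0],[0,0,0]],
  [[0,0,0],[0,0,0]],
  [[0,0,0],[0,0,0]],
  [[0,0,0],[0,0,0]],
  [[0,0,15],[0,0,0]],
  [[0,0,30],[0,0,0]],
  [[0,0,25],[0,0,0]],
  [[0,0,10],[0,0,0]],
  [[-20,0,0],[0,0,0]],
  [[-35,5,0],[0,0,0]],
  [[-20,0,0],[0,0,0]],
  [[0,0,0],[0,0,0]],
], grip=45)

```text
t: 13.3
position: [0.5474, -0.0437, 0.2368]
orientation: [-1.994, -2.427, 0.001]
ft_force: [-0.5, -0.3, -0.4]
gripper_width: 0.527
finger_force: 0.0
```

Run:
```python
from h import *
o=manip.get_obs();print(o['t'],o['position'],o['orientation'],o['ft_force'])
ci=manip.camera_info("wrist");p,d=manip.snapshot("wrist");cv2.imwrite("pics/w3.png",p)
vv,uu=np.mgrid[0:384,0:512];X=dep("wrist",np.c_[uu.ravel(),vv.ravel()],d,ci).reshape(384,512,3)
m=(p.max(2)<60)&(d>0)&(abs(X[...,0]-.466)<.025)&(abs(X[...,1]+.03)<.025)&(X[...,2]>.14)&(X[...,2]<.17)
H=X[m]; print(len(H), len(H) and (np.median(H,0),H.min(0),H.max(0)))
```

```text
13.3 [ 0.54741616 -0.04374879  0.23683548] [-1.99356697e+00 -2.42664919e+00  1.08617348e-03] [-0.4586046  -0.28849913 -0.43207876]
344 (array([ 0.47120466, -0.02831067,  0.15632736]), array([ 0.46259308, -0.03587137,  0.14393163]), array([ 0.47657283, -0.02387406,  0.15928042]))
```

View pics/w3.png

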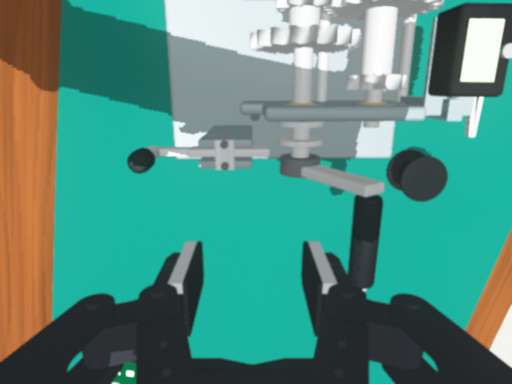

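Call:
arm_command([
  [[-18,4,0],[0,0,0]],
  [[-30,5,0],[0,0,0]],
  [[-20,4,0],[0,0,0]],
  [[-10,1,-9],[0,0,0]],
  [[0,0,-25],[0,0,0]],
  [[0,0,-25],[0,0,0]],
  [[0,0,-25],[0,0,0]],
  [[0,0,-12],[0,0,0]],
  [[0,0,-4],[0,0,0]],
  [[0,0,0],[0,0,0]],
], newtons=30)

```text
t: 14.35
position: [0.4725, -0.0296, 0.1367]
orientation: [1.994, 2.428, 0.0]
ft_force: [-0.1, 0.4, -0.5]
gripper_width: 0.529
finger_force: 0.0
```

Call:
arm_command([
  [[0,0,0],[0,0,0]],
  [[0,0,0],[0,0,0]],
  [[0,0,0],[0,0,0]],
  [[0,0,0],[0,0,0]],
  [[0,0,0],[0,0,0]],
  [[0,0,0],[0,0,0]],
], grip=0)

```text
t: 14.95
position: [0.4724, -0.0298, 0.1375]
orientation: [1.993, 2.427, 0.002]
ft_force: [-1.0, -1.0, 5.4]
gripper_width: 0.164
finger_force: 29.4
```

Call:
arm_command([
  [[2,0.4,0],[0,0,0]],
  [[2,0.4,0],[0,0,0]],
  [[2,0.4,0],[0,0,0]],
  [[2,0.4,0],[0,0,0]],
  [[0,0,0],[0,0,0]],
])

```text
t: 15.45
position: [0.4809, -0.0281, 0.1376]
orientation: [1.993, 2.426, 0.002]
ft_force: [-1.3, -1.3, 4.4]
gripper_width: 0.162
finger_force: 29.3
```

Call:
arm_command([
  [[1,0.2,0],[0,0,0]],
  [[1,0.2,0],[0,0,0]],
  [[1,0.2,0],[0,0,0]],
  [[0,0,0],[0,0,0]],
])

```text
t: 15.85
position: [0.4824, -0.0277, 0.1375]
orientation: [-1.994, -2.427, 0.001]
ft_force: [-4.2, -0.7, 8.0]
gripper_width: 0.166
finger_force: 29.6
```

Call:
arm_command([
  [[1,0.2,0],[0,0,0]],
  [[1,0.2,0],[0,0,0]],
  [[1,0.2,0],[0,0,0]],
  [[0,0,0],[0,0,0]],
])

```text
t: 16.25
position: [0.4825, -0.0277, 0.1373]
orientation: [-1.992, -2.423, 0.008]
ft_force: [-10.9, -1.2, 14.3]
gripper_width: 0.164
finger_force: 30.4
```

Call:
arm_command([
  [[-1.5,-0.3,0],[0,0,0]],
  [[-1.5,-0.3,0],[0,0,0]],
  [[0,0,0],[0,0,0]],
])

```text
t: 16.55
position: [0.4824, -0.0277, 0.1375]
orientation: [-1.994, -2.427, 0.0]
ft_force: [-4.4, -0.8, 7.4]
gripper_width: 0.166
finger_force: 29.6
```

Call:
arm_command([
  [[0,0,0],[0,0,0]],
  [[0,0,0],[0,0,0]],
  [[0,0,0],[0,0,0]],
  [[0,0,0],[0,0,0]],
  [[0,0,15],[0,0,0]],
  [[0,0,35],[0,0,0]],
  [[0,0,35],[0,0,0]],
  [[10,-5,15],[0,0,0]],
  [[30,-5,0],[0,0,0]],
  [[20,-5,0],[0,0,0]],
  [[0,0,0],[0,0,0]],
  [[0,0,0],[0,0,0]],
], grip=45)

```text
t: 17.75
position: [0.5423, -0.0424, 0.236]
orientation: [-1.993, -2.427, 0.001]
ft_force: [0.5, 0.1, 0.2]
gripper_width: 0.529
finger_force: 0.0
```

Run:
```python
from h import *
o=manip.get_obs();print(o['t'],o['position'],o['ft_force'])
ci=manip.camera_info("wrist");p,d=manip.snapshot("wrist")
vv,uu=np.mgrid[0:384,0:512];X=dep("wrist",np.c_[uu.ravel(),vv.ravel()],d,ci).reshape(384,512,3)
m=(p.max(2)<60)&(d>0)&(abs(X[...,0]-.48)<.025)&(abs(X[...,1]+.03)<.025)&(X[...,2]>.14)&(X[...,2]<.17)
H=X[m]; print(len(H), len(H) and (np.median(H,0),H.min(0),H.max(0)))
cv2.imwrite("pics/w4.png",cv2.resize(p[60:260,60:460],(800,400),interpolation=cv2.INTER_CUBIC))
```

```text
17.75 [ 0.54233621 -0.04240128  0.23602966] [0.52237622 0.12888738 0.22435723]
405 (array([ 0.48549361, -0.0262203 ,  0.156941  ]), array([ 0.47807931, -0.03351683,  0.14429458]), array([ 0.49202202, -0.02079211,  0.15910012]))
```

View pics/w4.png

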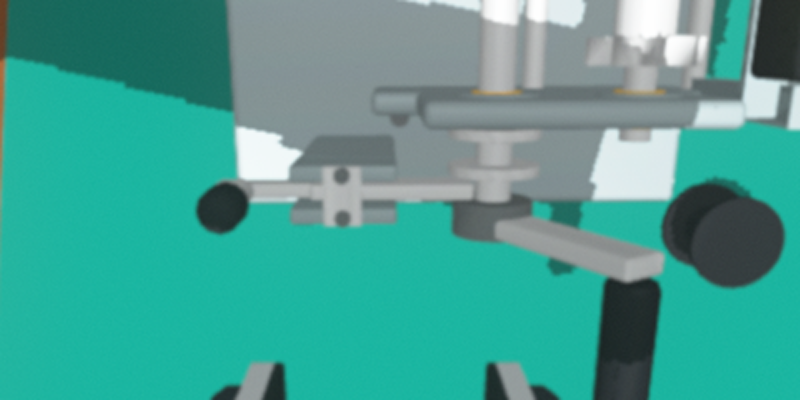

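The crop shows the slide tip at (475,190), tucked behind the collar next to the shaft. The knob at (222,207) is back at its initial locked position, and the gripper is clear.

```bash
python3 -c "
from rig import manip
print(manip.hand_in())"
```

```text
the job is handed in; nothing more can be done
None
```

The winder is in slow gear: the shaft is pushed home against its end stop, the locking slide is fully back in, and the job was handed in after about 18 s with push on the crank kept under about 10 N.

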